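# Load the test kiln, roof it and set the damper to half

## Robot

A 7-joint arm with a two-finger parallel gripper is mounted at the origin on the work surface. World frame = base frame: x ahead of the robot, y to its left, z up, the work surface at z = 0. Lengths are in m, angles in degrees, forces in N, time in s.
With the tool pointing down it reaches from about 0.425 to 1.025 m from the base axis. Payload 3.6 kg.
Tool frame: the origin (TCP) lies at the very end of the fingers, on their centre line; the grasp point (between the pads) lies 19 mm behind it; z points along the fingers, y is the direction in which the jaws open and shut (so a half turn about z gives the same grasp; the last joint's range is limited). The gripper opens to 85 mm and grips with 20 to 120 N. Pads are 22 mm wide; open, the fingers measure 114 mm over their backs; the gripper's body (76 mm by 85 mm) begins 54 mm behind the grasp point. The pads swing forward as they close: fully open they stand 13 mm farther back than shut.
Start: joints at [-73.826, 33.873, 2.773, 92.16, -1.908, 54.013, -1.931], TCP at [0.266, 0.674, 0.231] pointing down, gripper open.
Joint ranges: [-153.93, 153.93], [-27.13, 128.08], [-72.61, 78.16], [10.71, 143.7], [-87.88, 267.88], [4.46, 118.87], [-176.78, 176.78]. Speed limits (degrees/s): [147.25, 147.25, 180, 180, 180, 180, 180].

## Interface

Orientations are given as [roll, pitch, yaw] about the fixed x, y, z axes, in that order (R = Rz(yaw) Ry(pitch) Rx(roll)).
In Python, from cell import move_pose, line_to, move_j, open_jaws, grab, dwell, inverse_kinematics, camera, camera_model, PlanningError, close_job, read_t, read_joint_positions, read_qvel, read_tau, read_tool_pos, read_tool_rot, read_contact_force, read_torque, read_finger_gap gives the robot as it stands. Calls block until the motion is done:
- move_pose(position, orientation): joint-space move of the TCP to a pose.
- line_to(position, ori=None, rate=0.15): straight line of the TCP; ori=None keeps the orientation; rate is the mean speed in m/s.
- move_j(angles): joint-space move.
- open_jaws() and grab(): open the fingers fully, or close them until they stop; the grip force is fixed at half the most.
- dwell(seconds).
- inverse_kinematics(position, orientation): joint angles nearest the present ones, or None.
- camera(name): name is "scene" or "top" or "wrist"; returns the picture (384x512x3 uint8, blue, green, red); there is no depth.
- camera_model(name): a dict with "intrinsics" (3x3 intrinsics, pixels), "R" (3x3) and "t" (3): a world point X has camera coordinates R X + t; the wrist camera has in their place "T_tool_cam" (4x4, takes a point from camera to tool coordinates, whose origin is the TCP and whose axes are the flange's). Camera axes: x right, y down, z forward; pixel columns grow to the right and rows downward; lengths in m; the calibration is good to about 2 mm. A picture is of the moment at which its call begins: read the wrist's pose just before it. camera_model takes no time and is no camera call.
A pose or a line that the arm cannot do raises PlanningError and nothing moves.
- close_job(): hands the job in, once; it reports no verdict.
Readings, each from a call of its own:
- read_t(): time.
- read_joint_positions(): joint angles.
- read_qvel(): joint speeds.
- read_tau(): joint torques, N m.
- read_tool_pos(): TCP position.
- read_tool_rot(): TCP orientation.
- read_contact_force(): force on the tool from outside, world axes, zero at the start.
- read_torque(): the same for the moment, N m.
- read_finger_gap(): finger opening in m.
Only numpy, scipy, OpenCV 4.12 (cv2) and the standard library are available. Lean on these libraries where they do the work, as an engineer would, in place of code of your own. Each camera call takes 0.05 s, during which the arm holds its last target. There are 200 camera calls.

## Task

Get the small test kiln ready for firing: take the leftover round prop out of the kiln chamber and stand it upright on the wooden ware board, and stand every vase upright on the chamber floor. Then lower the roof slab down over its two pins until it lies flat and fully home on the kiln rim, and last of all pull the damper rod from fully in to its middle click and let go of it. Leave the other things on the table where they are.

Things in the scene. Friction and masses are not known exactly. Their poses are not given: they have to be found in the camera images.
- kiln: test kiln, fixed, steel-clad box 170 mm (its x) by 230 mm (its y), rim 125 mm above the table, open on top. Origin: centre of its underside, z up, y the long way; the -x face, with the damper rod, looks roughly to the robot. A guide block 50 mm wide, top 110 mm above the table (brass plunger on it to 124 mm), stands 37 mm out of that face
- kiln_floor (a point): centre of the kiln's chamber floor, 30 mm above the table; axes as the kiln's. The chamber is 130 mm (x) by 150 mm (y), centred in the kiln, and 95 mm deep
- pin_round (a point): foot of the round locating pin on the rim, 125 mm above the table, at x = 0, y = +95 mm of the kiln. Pin 12 mm across, straight for 12 mm, then tapering over 12 mm to a 4 mm tip, 149 mm above the table
- pin_diamond (a point): foot of the diamond locating pin on the rim, at x = 0, y = -95 mm of the kiln: 12 mm along x, 7 mm along y, as tall and tapered as the round one
- damper_rod (a joint): how far the damper rod is pulled out of the kiln's -x face, along the kiln's -x, m: 0 fully in, 0.025 middle click, 0.05 fully out. A spring plunger draws it into the nearest of these three clicks when let go within about 9 mm of it; moving it between clicks takes up to about 10 N. It starts fully in or nearly
- damper_grip (a point): where to pinch the damper rod: in the upright wooden grip on its end, 115 mm above the table; axes as the kiln's. The grip is 16 mm along the rod, 36 mm across, and reaches from 69 to 135 mm above the table. The rod, 10 mm thick, runs from it to the kiln 85 mm above the table. Fully in, this point is 165 mm from the kiln's centre and the grip 35 mm clear of the guide block
- roof_rib (a point): middle of the rib on the roof slab, 36 mm over the slab's underside, above its centre; z up, y along rib and slab's long side. Slab pale, 166 (x) by 226 (y) by 16 mm, 0.4-0.6 kg, two 15 mm through holes at y +95 and -95 mm; fits either way round. Rib 18 mm thick, 80 mm long, top 57 mm over the underside. Starts flat on the table beside the kiln; home, this point is 161 mm above the table
- ware_board: wooden ware board, fixed, 280 mm (its x) by 240 mm (its y), 12 mm thick, lying on the other side of the kiln. Origin at the centre of its underside. Vases stand on its -x two thirds; the +x end (x about +90 mm) is free for the prop
- vase1_mid (a point): unglazed bud vase, 90 mm tall: round body 52 mm across up to 36 mm height, sloping in to a straight neck 22 mm across from 52 to 84 mm height, lip up to 26 mm; 0.1 to 0.22 kg. The point is on its axis 45 mm above its foot, z up its axis. Starts standing on the ware board. Two to four of the four vases are there; None if absent
- vase2_mid (a point): another vase like vase1, the same point (45 mm above its foot); None if absent
- vase3_mid (a point): another vase like vase1, the same point (45 mm above its foot); None if absent
- vase4_mid (a point): another vase like vase1, the same point (45 mm above its foot); None if absent
- prop_mid (a point): kiln prop, pale plain cylinder 36 mm across, 85 mm tall, about 0.14 kg, at the start standing in the kiln chamber. The point is half-way up its axis (42.5 mm above its foot), z up its axis
- sponge: yellow sponge, a bystander to leave alone; origin at its underside or middle
- clay: lump of grey clay, a bystander to leave alone; origin at its underside or middle
- modelling_tool: spatula, a bystander to leave alone; origin at its underside or middle
- glaze_jar: lidded jar, a bystander to leave alone; origin at its underside or middle
- water_bowl: white bowl, a bystander to leave alone; origin at its underside or middle
- roller: wooden roller, a bystander to leave alone; origin at its underside or middle
There are look-alikes about, which are no part of the job. Of the things shaped like the part that bears prop_mid, the white one is meant.

How it is judged:
By the outcome, as a careful person would: the job done as asked, in the order asked, and still so for the second after the job is handed in, with the robot touching nothing.
Of vase1, vase2, vase3, vase4 only 2 to 4 are there at a start; the rules pass over those that are not, and their reading is None.
At some moment in a run one of vase1, vase2, vase3, vase4, roof may be knocked a few centimetres aside while the robot is not near it.
It also fails if it takes over 210 s, if anything falls off the work surface, if the arm or the gripper's body presses on something with over 40 N, if the wrist force passes 120 N, or if a joint passes its speed limit or range.

## Working session

There is one attempt and no reset: what is moved stays moved. The work goes in short steps, each a Python script; the robot and the scene stay as the last script left them, time stands still between calls to the robot, and variables do not carry over. Pictures are saved under pics/ and viewed, about 12 in all and at most 16, crops included, and the job is handed in when it is done.

```bash
mkdir -p pics; ls; python3 - <<'E'
from cell import *
import cv2,numpy as np
for n in("scene","top"):
    im=camera(n); cv2.imwrite(f"pics/{n}0.png",im); m=camera_model(n); 
    R=np.array(m["R"]);t=np.array(m["t"]); print(n,np.round(m["intrinsics"],1).tolist(),"C",-R.T@t,"fwd",R[2])
print(camera_model("wrist"),read_t(),read_tool_rot())
a=cv2.imread("pics/scene0.png");b=cv2.imread("pics/top0.png")
E
```

```text
pics
scene [[388.8, 0.0, 258.6], [0.0, 388.8, 192.0], [0.0, 0.0, 1.0]] C [1.20157088 0.50913821 0.89636809] fwd [-0.56495448 -0.45496066 -0.68835836]
top [[381.1, 0.0, 252.7], [0.0, 381.1, 191.5], [0.0, 0.0, 1.0]] C [0.36367321 0.01045137 1.05427701] fwd [ 0.1691595  -0.01422612 -0.98548601]
{'intrinsics': array([[335.551693  ,   0.        , 251.14140244],
       [  0.        , 335.551693  , 187.86835992],
       [  0.        ,   0.        ,   1.        ]]), 'T_tool_cam': array([[-6.42194934e-04, -9.53380789e-01, -3.01769216e-01,
         7.68670985e-02],
       [ 9.99999766e-01, -6.83555215e-04,  3.14598905e-05,
        -2.82628801e-04],
       [-2.36269176e-04, -3.01769125e-01,  9.53381004e-01,
        -1.43432421e-01],
       [ 0.00000000e+00,  0.00000000e+00,  0.00000000e+00,
         1.00000000e+00]])} 0.1 [-1.79884854e+02  6.77962892e-03  1.58474842e+02]
```

View pics/scene0.png

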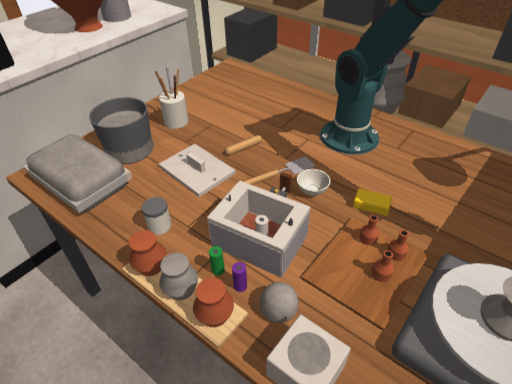

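View pics/top0.png

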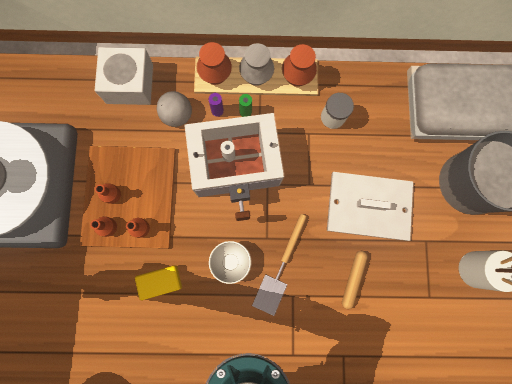

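The scene view shows three vases on the ware board at (370,230), (399,244) and (384,266). The white cylinder stands in the kiln at (262,224) in the scene view, (228,150) in the top view. The two look-alikes are a purple one at (216,104) and a green one at (246,104) in the top view, both outside the kiln. The white one in the chamber is the prop. The slab is at (371,206) in the top view. I'll confirm with an enlarged crop.

```bash
python3 - <<'E'
import cv2,numpy as np
b=cv2.imread("pics/top0.png")
c=cv2.resize(b[85:260,75:295],None,fx=3.6,fy=3.4,interpolation=cv2.INTER_CUBIC)[:, :]
c=cv2.resize(b[90:255,75:290],(800,614))[:600]
cv2.imwrite("pics/crop1.png",c)
s=cv2.imread("pics/scene0.png")
cv2.imwrite("pics/crop2.png",cv2.resize(s[140:310,150:430],(800,486),interpolation=cv2.INTER_CUBIC))
E
```

```text
(no output)
```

View pics/crop1.png

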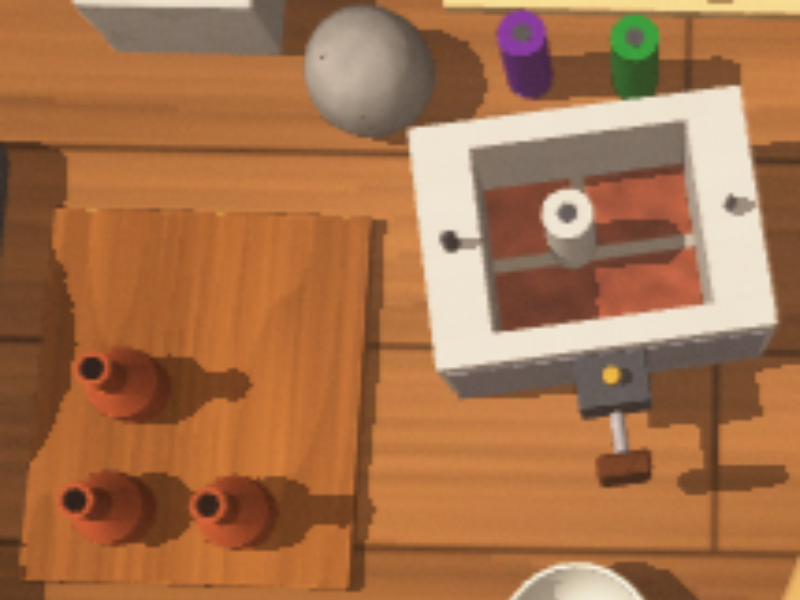

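View pics/crop2.png

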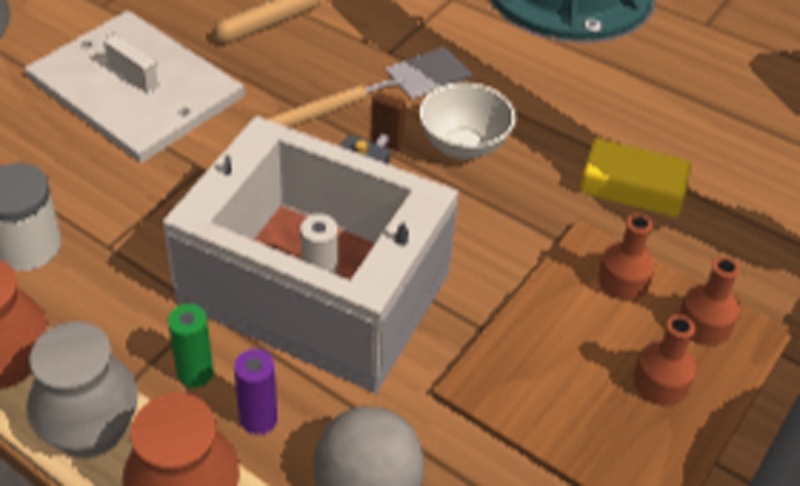

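Crop 1 confirms it: the white prop stands in the chamber at crop (567,212). The board's free end is at the top of the image, which is the far, +x side. Next I compute positions.

```bash
cat > h.py <<'E'
from cell import *
import cv2,numpy as np
from scipy.spatial.transform import Rotation as Ro
def cast(name,px,z,pose=None):
    """pixels (n,2) -> world points on plane z"""
    m=camera_model(name);K=np.array(m["intrinsics"])
    d=np.linalg.solve(K,np.c_[np.atleast_2d(px),np.ones(len(np.atleast_2d(px)))].T)
    if name=="wrist":
        p,r=pose;T=np.array(m["T_tool_cam"]);Rt=Ro.from_euler("xyz",r,degrees=True).as_matrix()
        C=Rt@T[:3,3]+p;D=(Rt@T[:3,:3]@d).T
    else:
        R=np.array(m["R"]);C=-R.T@np.array(m["t"]);D=(R.T@d).T
    return C+D*((z-C[2])/D[:,2])[:,None]
def snap(fn):
    pose=(np.array(read_tool_pos()),np.array(read_tool_rot()));im=camera("wrist");cv2.imwrite(f"pics/{fn}.png",im);return im,pose
E
cat > m1.py <<'E'
from h import *
np.set_printoptions(precision=4,suppress=True)
f=lambda L:np.array(L)/3.7209+[75,90]
c=lambda L,z:cast("top",f(L),z)[:,:2]
k=c([(408,128),(740,86),(777,322),(437,370)],.125);print("kiln",k.mean(0),k,"\nsides",np.linalg.norm(k-np.roll(k,-1,0),axis=1))
p=c([(449,241),(735,203)],.13);print("pins",p,p.mean(0),np.linalg.norm(p[0]-p[1]),"ang",np.degrees(np.arctan2(*(p[0]-p[1])[[0,1]])))
print("prop",c([(567,212)],.115)); print("vases",c([(93,368),(76,500),(209,505)],.102))
b=c([(55,210),(372,217),(350,588),(22,578)],.012);print("board",b.mean(0),b,np.linalg.norm(b-np.roll(b,-1,0),axis=1))
print("grip",c([(624,460)],.135))
s=cast("top",[(331,173),(413,179),(411,240),(328,229)],.016)[:,:2];print("slab",s.mean(0),s,np.linalg.norm(s-np.roll(s,-1,0),axis=1))
print("holes",cast("top",[(337,202),(405,209)],.016)[:,:2])
E
python3 m1.py
```

```text
kiln [0.6274 0.046 ] [[ 0.6932  0.1726]
 [ 0.7283 -0.0544]
 [ 0.5624 -0.0801]
 [ 0.5257  0.1458]] 
sides [0.2297 0.1679 0.2289 0.1696]
pins [[ 0.6128  0.1407]
 [ 0.643  -0.0511]] [0.6279 0.0448] 0.19420550666494923 ang -8.964401185625935
prop [[0.6389 0.063 ]]
vases [[0.5269 0.3817]
 [0.4374 0.3856]
 [0.4355 0.2971]]
board [0.5241 0.3363] [[0.6629 0.4552]
 [0.6622 0.2163]
 [0.3839 0.2185]
 [0.3875 0.455 ]] [0.2389 0.2783 0.2366 0.2755]
grip [[0.4666 0.0205]]
slab [ 0.5102 -0.3314] [[ 0.5983 -0.2229]
 [ 0.5854 -0.453 ]
 [ 0.4155 -0.4379]
 [ 0.4418 -0.2116]] [0.2305 0.1705 0.2279 0.1569]
holes [[ 0.5166 -0.2379]
 [ 0.5003 -0.426 ]]
```

```bash
cat >> h.py <<'E'
KC=np.array([.6275,.0455]);KY=9.0
def kp(x,y):
    a=np.radians(KY);return KC+[x*np.cos(a)-y*np.sin(a),x*np.sin(a)+y*np.cos(a)]
def hover(xy,z,yaw):
    # choose yaw or yaw+180, whichever is nearer in joint space
    q0=np.array(read_joint_positions());best=None
    for y in(yaw,yaw+180,yaw-180):
        q=inverse_kinematics([*xy,z],[180,0,y])
        if q is not None:
            c=np.abs(np.array(q)-q0).max()
            if best is None or c<best[0]:best=(c,y)
    move_pose([*xy,z],[180,0,best[1]]);return best[1]
def stat(s):print(s,"t%.1f"%read_t(),np.round(read_tool_pos(),4),"F",np.round(read_contact_force(),1),"gap %.4f"%read_finger_gap())
E
cat > prop.py <<'E'
from h import *
p=np.array([.6389,.063]);hover(p,.24,KY+35);stat("hover");snap("w_prop")
line_to([*p,.075],rate=.12);stat("down");grab();stat("grab")
line_to([*p,.24],rate=.15);stat("lift")
b=np.array([.614,.336]);hover(b,.24,0);stat("over board");camera
cv2.imwrite("pics/top1.png",camera("top"))
line_to([*b,.075],rate=.15);line_to([*b,.0575],rate=.04);stat("low");open_jaws();line_to([*b,.2]);stat("up")
cv2.imwrite("pics/scene1.png",camera("scene"));cv2.imwrite("pics/top2.png",camera("top"))
i=np.hstack([cv2.imread("pics/w_prop.png")[::2,::2],cv2.imread("pics/top2.png")]);
cv2.imwrite("pics/v1.png",np.hstack([cv2.resize(cv2.imread("pics/w_prop.png"),(400,300)),cv2.resize(cv2.imread("pics/top2.png"),(400,300))]))
E
python3 prop.py
```

```text
hover t2.6 [0.6389 0.0648 0.2397] F [-0.3  0.6 -0.4] gap 0.0853
down t4.2 [0.6396 0.063  0.0758] F [ 0.8  0.2 -0.3] gap 0.0856
grab t4.7 [0.6392 0.063  0.0754] F [-0.9  0.   2.5] gap 0.0350
lift t6.0 [0.638  0.0632 0.2389] F [-0.2  0.2 -1.4] gap 0.0346
over board t7.0 [0.6143 0.3338 0.2398] F [ 0.3 -0.5 -0.6] gap 0.0344
low t8.9 [0.6137 0.3361 0.0575] F [-1.2  0.4  3.1] gap 0.0351
up t10.6 [0.6131 0.336  0.1988] F [ 0.3  0.3 -0.3] gap 0.0851Traceback (most recent call last):
  File "prop.py", line 9, in <module>
    i=np.hstack([cv2.imread("pics/w_prop.png")[::2,::2],cv2.imread("pics/top2.png")]);
    return _nx.concatenate(arrs, 1, dtype=dtype, casting=casting)
           ~~~~~~~~~~~~~~~^^^^^^^^^^^^^^^^^^^^^^^^^^^^^^^^^^^^^^^
ValueError: all the input array dimensions except for the concatenation axis must match exactly, but along dimension 0, the array at index 0 has size 192 and the array at index 1 has size 384
```

```bash
python3 - <<'E'
from h import *
hover([.45,.34],.30,0);im,pose=snap("w_v");print(pose);t=camera("top")
cv2.imwrite("pics/v1.png",np.hstack([cv2.resize(im,(400,300)),cv2.resize(camera("scene")[90:390,200:],(400,300))]))
E
```

```text
(array([0.45062837, 0.34025308, 0.29984849]), array([ 1.79998479e+02, -6.25897569e-02,  8.67746869e-03]))
```

View pics/v1.png

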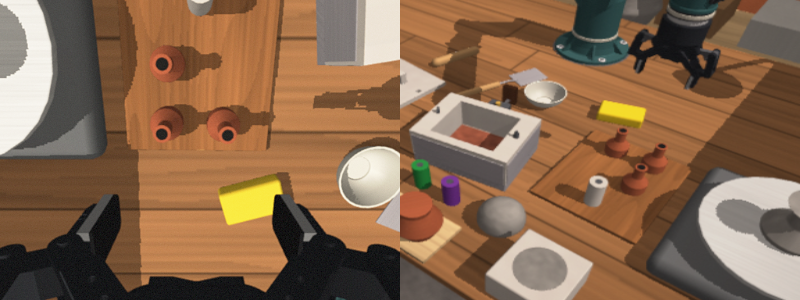

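The prop stands upright on the free end of the board, at about (597,190) in the composite. The three vases stand with their mouths at about (163,64), (163,132) and (228,135) in the wrist half. Next I measure the mouths and move the vases, comparing against the top camera before each grasp in case one gets knocked.

```bash
cat >> h.py <<'E'
def mouths(verbose=False):
    """vase mouths on the board: dark blobs ringed by terracotta, seen by the wrist camera from the look pose"""
    hover([.45,.34],.30,0);dwell(.3);im,pose=snap("w_look%d"%(read_t()*10))
    dark=(im.max(2)<60).astype(np.uint8)
    hsv=cv2.cvtColor(im,cv2.COLOR_BGR2HSV)
    n,l,s,c=cv2.connectedComponentsWithStats(dark);out=[]
    for i in range(1,n):
        if 40<s[i,4]<500 and max(s[i,2:4])<28 and min(s[i,2:4])>6:
            w=cast("wrist",c[i],.101,pose)[0,:2]
            if .36<w[0]<.7 and .19<w[1]<.5: out.append(w);print(c[i],s[i,2:],w)
    return out
E
python3 -c "
from h import *
mouths()"
```

```text
[206.72777778  80.78333333] [ 15  16 180] [0.52840858 0.38284862]
[206.30656934 170.69343066] [ 14  13 137] [0.43822461 0.38693308]
[290.89855072 172.0942029 ] [ 13  13 138] [0.43664301 0.29781187]
```

```bash
cat >> h.py <<'E'
def carry(v,kx,ky,dyaw,n):
    hover(v,.2,0);line_to([*v,.068],rate=.12);stat("at vase");grab();stat("grabbed")
    line_to([*v,.27],rate=.2)
    k=kp(kx,ky);hover(k,.27,KY+dyaw);dwell(.2);stat("over kiln")
    line_to([*k,.10],rate=.12);line_to([*k,.0865],rate=.03);stat("low")
    open_jaws();dwell(.2);line_to([*k,.27],rate=.12);stat("clear")
E
python3 - <<'E'
from h import *
m=mouths();m.sort(key=lambda v:v[1])
carry(m[0],.032,-.014,0,1)
m=mouths()
hover(kp(-.05,.0),.36,KY);im,p=snap("w_k1");print(p)
cv2.imwrite("pics/v2.png",np.hstack([cv2.resize(im,(400,300)),cv2.resize(camera("scene")[90:390,130:430],(400,300))]))
E
```

```text
[206.77348066  80.78453039] [ 15  16 181] [0.52836047 0.38283256]
[206.30656934 170.69343066] [ 14  13 137] [0.43817923 0.38695558]
[290.86861314 172.        ] [ 13  13 137] [0.43670556 0.29787085]
at vase t14.6 [0.4372 0.2981 0.0685] F [-0.1 -0.1  0.2] gap 0.0850
grabbed t15.2 [0.4368 0.2981 0.0683] F [-0.6  0.3  3.4] gap 0.0207
over kiln t17.9 [0.6609 0.0389 0.2698] F [ 0.2  0.5 -2.6] gap 0.0204
low t20.0 [0.6611 0.0369 0.0864] F [-0.3  1.7 -0.2] gap 0.0201
clear t22.5 [0.6608 0.0368 0.2691] F [ 0.1  0.1 -0. ] gap 0.0852
[205.87431694  81.61748634] [ 15  16 183] [0.52841843 0.38290202]
[205.68794326 171.22695035] [ 14  13 141] [0.43842263 0.38693393]
(array([0.57790955, 0.03976657, 0.35937721]), array([-1.79939072e+02,  5.98218628e-02,  9.15269210e+00]))
```

View pics/v2.png

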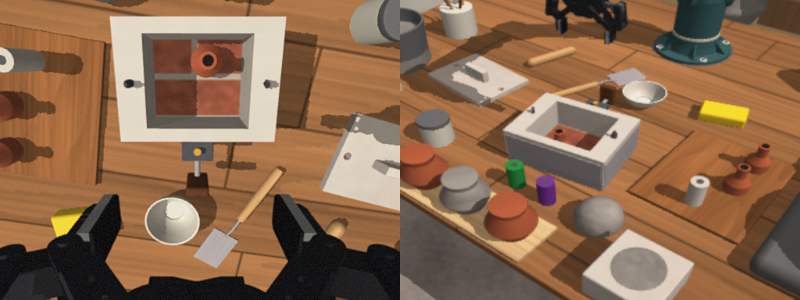

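The first vase stands upright in the chamber, mouth at about (208,60) in the wrist half. The other two go in next.

```bash
python3 - <<'E'
from h import *
m=mouths();m.sort(key=lambda v:v[0])
carry(m[0],-.032,-.014,0,1)
m=mouths()
if len(m)==1: carry(m[0],0,.042,90,1)
mouths()
hover(kp(-.05,.0),.36,KY);dwell(.3);im,p=snap("w_k2")
cv2.imwrite("pics/v3.png",np.hstack([cv2.resize(im,(400,300)),cv2.resize(camera("scene")[90:390,130:430],(400,300))]))
E
```

```text
[205.76756757  81.65945946] [ 15  16 185] [0.52841538 0.38288917]
[205.73571429 171.22857143] [ 14  13 140] [0.43839714 0.386798  ]
at vase t29.0 [0.439  0.3871 0.0687] F [ 0.7  0.9 -0.2] gap 0.0850
grabbed t29.6 [0.4386 0.3869 0.0683] F [-1.  -0.3  3.1] gap 0.0206
over kiln t32.5 [0.598  0.0284 0.2698] F [ 0.3 -0.  -1.9] gap 0.0203
low t34.6 [0.5978 0.0268 0.0864] F [-1.4  1.1 -0.4] gap 0.0212
clear t37.1 [0.5976 0.0268 0.2692] F [-0.1  0.1 -1.2] gap 0.0852
[205.73480663  81.49723757] [ 15  16 181] [0.52848444 0.38283828]
at vase t40.6 [0.5292 0.3831 0.0689] F [-0.3  0.3  0.5] gap 0.0853
grabbed t41.3 [0.5288 0.383  0.0683] F [-0.2  0.1  2.2] gap 0.0207
over kiln t43.8 [0.6209 0.0888 0.2697] F [-0.8  0.  -0.9] gap 0.0203
low t46.0 [0.6206 0.0872 0.0864] F [-1.6  0.9  1.4] gap 0.0207
clear t48.5 [0.6205 0.0872 0.2692] F [-0.2 -0.2 -0.6] gap 0.0855
```

View pics/v3.png

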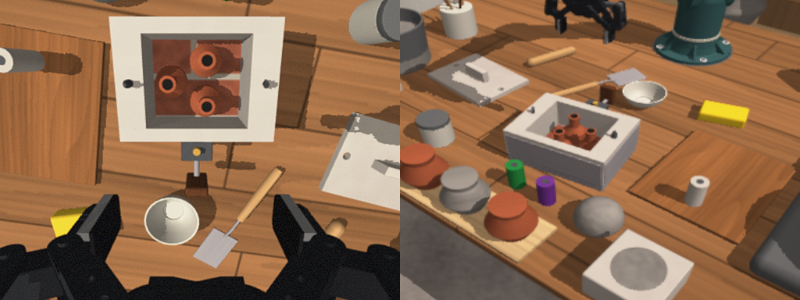

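All three vases stand in the chamber and the prop is on the board. Now the roof: I measure the rim and slab outlines from the same relative wrist pose, so calibration bias cancels.

```bash
cat >> h.py <<'E'
def rect(im,pose,z,thr=150):
    hsv=cv2.cvtColor(im,cv2.COLOR_BGR2HSV)
    m=((hsv[...,2]>thr)&(hsv[...,1]<60)).astype(np.uint8)
    cs,_=cv2.findContours(m,cv2.RETR_EXTERNAL,cv2.CHAIN_APPROX_NONE)
    c=max(cs,key=cv2.contourArea)[:,0].astype(float)
    h=cv2.convexHull(c.astype(np.float32))[:,0]
    w=cast("wrist",h,z,pose)[:,:2]
    (cx,cy),(a,b),ang=cv2.minAreaRect((w*1000).astype(np.float32))
    yaw=ang if a<b else ang+90   # direction of the short side = part x
    yaw=(yaw+90)%180-90
    return np.array([cx,cy])/1000,(a,b),yaw
E
python3 - <<'E'
from h import *
k=kp(-.05,0);move_pose([*k,.36],[180,0,KY]);dwell(.3);im,p=snap("rim");print("kiln",rect(im,p,.125),rect(im,p,.125,120))
s=np.array([.5102,-.333]);a=np.radians(-5);s2=s-.05*np.array([np.cos(a),np.sin(a)])
hover(s2,.36,-5);move_pose([*s2,.251],[180,0,read_tool_rot()[2]] if abs(read_tool_rot()[2])<90 else [180,0,-5]);dwell(.3)
im2,p2=snap("slab");print("slab",p2,rect(im2,p2,.016),rect(im2,p2,.016,120))
cv2.imwrite("pics/v4.png",np.hstack([cv2.resize(im,(400,300)),cv2.resize(im2,(400,300))]))
E
```

```text
kiln (array([0.62894885, 0.04591694]), (170.40257263183594, 230.578857421875), 8.956188201904297) (array([0.62894885, 0.04591694]), (170.40257263183594, 230.578857421875), 8.956188201904297)
slab (array([ 0.46128224, -0.32931212,  0.25256416]), array([ 1.79932250e+02, -1.63393653e-01, -4.81441613e+00])) (array([ 0.52104785, -0.36353226]), (226.8971405029297, 165.93661499023438), -6.128425598144531) (array([ 0.5210459 , -0.36355035]), (226.93356323242188, 165.93661499023438), -6.128425598144531)
```

View pics/v4.png

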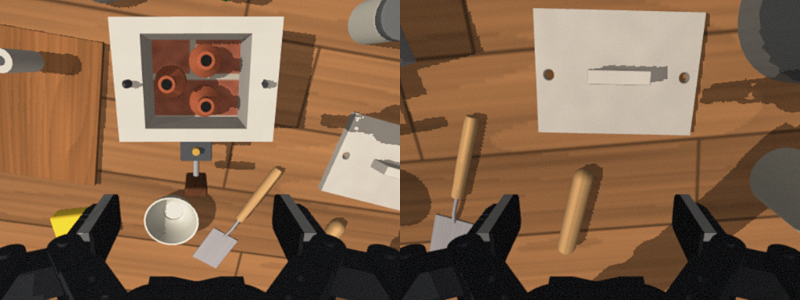

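The slab has been knocked about 3 cm: its centre is now (0.521,-0.364), yaw -6.1°. I re-measure from the matched pose, then grasp the rib.

```bash
python3 - <<'E'
from h import *
def off(c,yaw,x):a=np.radians(yaw);return c+x*np.array([np.cos(a),np.sin(a)])
s2=off(np.array([.5210,-.3635]),-6.1,-.05)
move_pose([*s2,.251],[180,0,-6.1]);dwell(.8);im2,p2=snap("slab2");c,_,y=rect(im2,p2,.016);print(c,_,y)
y0=hover(c,.20,y+90);line_to([*c,.06],rate=.12);line_to([*c,.021],rate=.05);stat("down");grab();stat("grab")
line_to([*c,.04],rate=.05);dwell(.3);stat("lift")
line_to([*c,.30],rate=.15)
K=np.array([.62895,.04592])
yk=hover(K,.30,8.96+90);print(y0,yk)
line_to([*K,.19],rate=.1);dwell(.6);stat("over");im,p=snap("pins");print(p)
cv2.imwrite("pics/v5.png",im)
E
```

```text
[ 0.52086609 -0.36343378] (226.91615295410156, 164.50643920898438) -6.1375885009765625
down t59.1 [ 0.521  -0.3636  0.0211] F [ 0.1 -0.9 -0.1] gap 0.0859
grab t59.7 [ 0.5208 -0.3635  0.0212] F [-0.1  0.6  3. ] gap 0.0174
lift t60.5 [ 0.5207 -0.3633  0.0397] F [ 0.5 -0.1 -3.7] gap 0.0171
83.86241149902344 98.96000000000001
over t65.8 [0.6289 0.0459 0.19  ] F [ 0.6 -0.8 -4.2] gap 0.0170
(array([0.62892585, 0.04592948, 0.18998633]), array([-1.79997685e+02, -8.46833603e-04,  9.89600551e+01]))
```

View pics/v5.png

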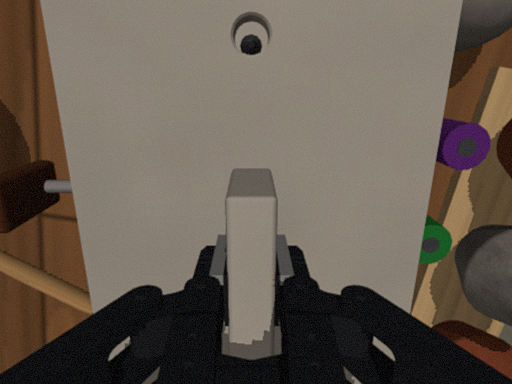

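The pin tip shows at (251,44) through the hole centred near (251,34), and the columns agree. I check the offset numerically and lower under force watch.

```bash
python3 - <<'E'
from h import *
im=cv2.imread("pics/pins.png");p=(np.array(read_tool_pos()),np.array(read_tool_rot()))
g=im.max(2)[10:62,225:280]
n,l,s,c=cv2.connectedComponentsWithStats((g<70).astype(np.uint8));print([(s[i],c[i]+[225,10]) for i in range(1,n) if s[i,4]>30])
a=np.radians(8.96);Y=np.array([-np.sin(a),np.cos(a)]);X=np.array([np.cos(a),np.sin(a)])
for nm,px,z in(("hole",(251,34),.185),("tip",(251,44),.149)):
    w=cast("wrist",px,z,p)[0,:2]-[.62895,.04592];print(nm,"kiln x %.4f y %.4f"%(w@X,w@Y))
cv2.imwrite("pics/v6.png",cv2.resize(im[0:75,200:300],(800,600),interpolation=cv2.INTER_CUBIC))
E
```

```text
[(array([  8,   5,  36,  22, 215], dtype=int32), array([249.62790698,  21.93953488])), (array([ 16,  25,  21,  20, 328], dtype=int32), array([250.65853659,  44.65853659]))]
hole kiln x 0.0000 y 0.0952
tip kiln x 0.0000 y 0.0950
```

View pics/v6.png

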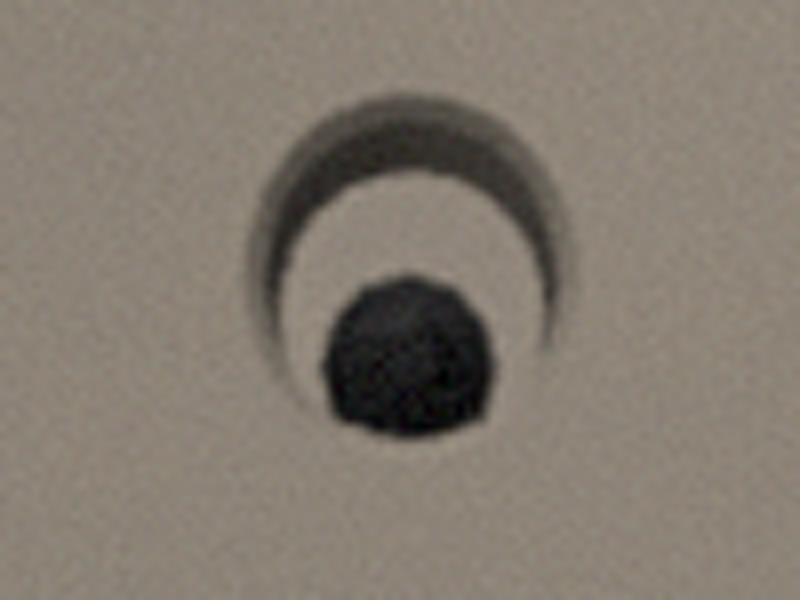

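The hole and the pin agree within about 0.5 mm. Lowering now.

```bash
python3 - <<'E'
from h import *
K=[.62895,.04592]
line_to([*K,.172],rate=.06)
for z in np.arange(.170,.1444,-.002):
    line_to([*K,z],rate=.03);f=read_contact_force();print("%.3f"%z,np.round(read_tool_pos(),4),np.round(f,1))
    if np.linalg.norm(f[:2])>15 or f[2]>12:break
dwell(.5);stat("end");cv2.imwrite("pics/down.png",camera("wrist"))
E
```

```text
0.170 [0.629  0.0459 0.17  ] [ 0.1 -0.2 -4.8]
0.168 [0.6288 0.0459 0.1679] [-0.1 -0.2 -5.2]
0.166 [0.6288 0.0459 0.1658] [-0.1  0.6 -5.1]
0.164 [0.6288 0.0459 0.1638] [-0.4 -0.2 -5.1]
0.162 [0.6288 0.0459 0.1618] [ 0.5  0.7 -4.6]
0.160 [0.6288 0.0459 0.1598] [-0.6  0.1 -5.3]
0.158 [0.6288 0.046  0.1578] [-0.7  0.1 -4.9]
0.156 [0.6288 0.0459 0.1558] [-0.6 -1.4 -5.1]
0.154 [0.6288 0.0459 0.1538] [ 0.  -0.1 -4. ]
0.152 [0.6288 0.0459 0.1518] [ 0.3 -0.2 -5.2]
0.150 [0.6288 0.0459 0.1498] [ 0.5  0.6 -4.8]
0.148 [0.6288 0.0459 0.1478] [ 0.3 -0.5 -5.3]
0.146 [0.6295 0.0459 0.1463] [ 1.  -0.5 -3.3]
end t70.1 [0.6294 0.0459 0.1463] F [ 1.4 -0.4 -3.3] gap 0.0174
```

```bash
python3 - <<'E'
from h import *
open_jaws();dwell(.2);stat("open");line_to([.62895,.04592,.30],rate=.12)
a=np.radians(8.96);X=np.array([np.cos(a),np.sin(a)]);K=np.array([.62895,.04592])
hover(K-.165*X-.05*X,.30,8.96);dwell(.6);im,p=snap("grip0");print(rect(im,p,.141))
cv2.imwrite("pics/v7.png",np.hstack([cv2.resize(im,(400,300)),cv2.resize(camera("scene")[90:390,130:430],(400,300))]))
E
```

```text
open t71.0 [0.629  0.0459 0.146 ] F [ 0.7 -0.2  0.3] gap 0.0855
(array([0.60155341, 0.04119556]), (107.918212890625, 227.13558959960938), 8.927935600280762)
```

View pics/v7.png

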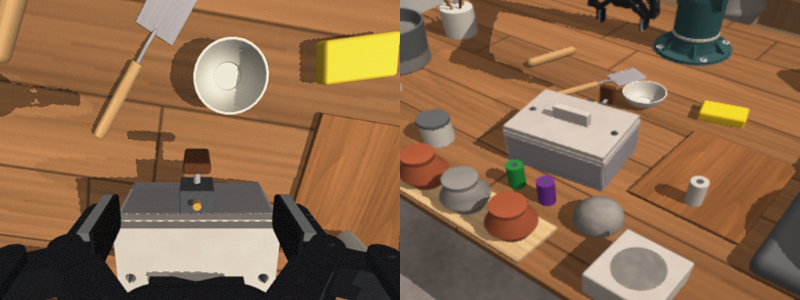

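The slab lies flat on the rim with both pins in their holes (227 mm long at z = 141 mm). The grip is at about (197,160) in the wrist half. Next is the damper.

```bash
cat > damp.py <<'E'
from h import *
a=np.radians(8.96);X=np.array([np.cos(a),np.sin(a)]);Y=np.array([-X[1],X[0]]);K=np.array([.62895,.04592])
g=K-.165*X;yaw=read_tool_rot()[2]
move_pose([*g,.20],[180,0,yaw]);line_to([*g,.098],rate=.1);stat("at grip");grab();dwell(.2);stat("grab")
for d in(.008,.016,.0255):
    line_to([*(g-d*X),.098],rate=.03);stat("pull %.4f"%d)
dwell(.4);stat("hold")
e=g-.0255*X
open_jaws();dwell(.4);stat("free");line_to([*e,.22],rate=.12)
hover(K-.215*X,.30,8.96);dwell(.5);im,p=snap("grip1");print(p)
hover([.45,.34],.35,0);t=camera("top")
cv2.imwrite("pics/top9.png",t);cv2.imwrite("pics/v8.png",np.vstack([np.hstack([cv2.resize(im,(400,300)),cv2.resize(camera("scene")[90:390,130:430],(400,300))]),cv2.resize(t[90:255,75:295],(800,300))]))
E
python3 damp.py
```

```text
at grip t76.1 [0.4664 0.0202 0.0985] F [ 0.1  0.7 -0.4] gap 0.0851
grab t76.8 [0.4661 0.0206 0.0985] F [-1.5  1.5  5.1] gap 0.0352
pull 0.0080 t77.2 [0.4659 0.0206 0.0986] F [11.9  2.6 -9.6] gap 0.0353
pull 0.0160 t77.6 [0.4626 0.02   0.0988] F [ 15.7   3.9 -18.7] gap 0.0349
pull 0.0255 t78.1 [0.4427 0.0169 0.0986] F [0.8 1.6 5.3] gap 0.0352
hold t78.5 [0.442  0.0167 0.0986] F [1.4 1.6 4.3] gap 0.0352
free t79.4 [0.4408 0.0162 0.098 ] F [ 0.3 -0.2  1.1] gap 0.0854
(array([0.41647292, 0.01241437, 0.29957128]), array([-1.79994460e+02, -5.64138259e-02, -1.71040887e+02]))
```

View pics/v8.png

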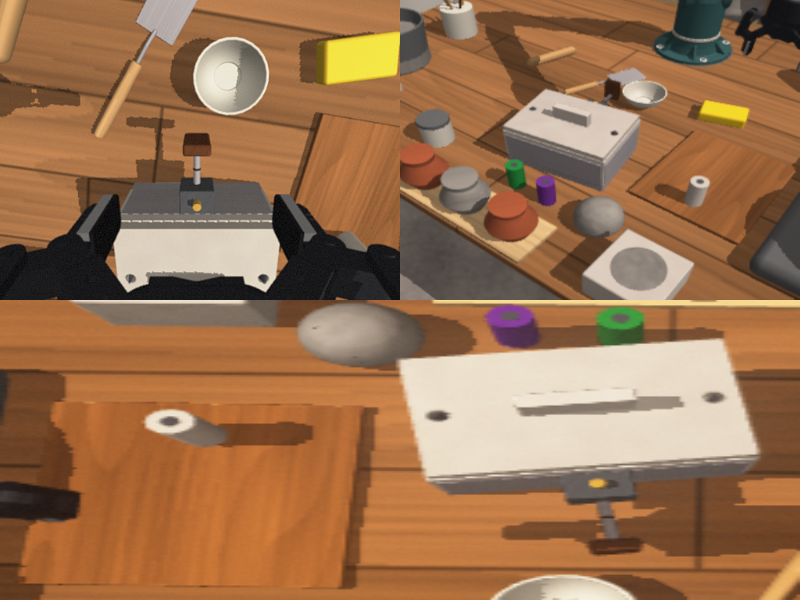

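The damper is out by about one click, the slab is home and the prop stands on the board. I check the travel and slab position numerically, then hand in.

```bash
python3 - <<'E'
from h import *
a=np.radians(8.96);X=np.array([np.cos(a),np.sin(a)]);Y=np.array([-X[1],X[0]]);K=np.array([.62895,.04592])
for n in("top0","top9"):
    im=cv2.imread(f"pics/{n}.png");h=cv2.cvtColor(im,cv2.COLOR_BGR2HSV)
    m=((im.max(2)<125)&(h[...,1]>140)&((h[...,0]<12)|(h[...,0]>170))).astype(np.uint8);m[:200]=0;m[245:]=0;m[:,:225]=0;m[:,260:]=0
    k,l,s,c=cv2.connectedComponentsWithStats(m);i=1+s[1:,4].argmax()
    w=cast("top",c[i],.130)[0,:2]-K;print(n,s[i],c[i],"kiln x %.4f y %.4f"%(w@X,w@Y))
t=cv2.imread("pics/top9.png");h=cv2.cvtColor(t,cv2.COLOR_BGR2HSV);m=((h[...,2]>170)&(h[...,1]<60)).astype(np.uint8);m[:,:170]=0;m[:,300:]=0;m[:100]=0;m[230:]=0
c=max(cv2.findContours(m,0,1)[0],key=cv2.contourArea)[:,0]
print("slab",cv2.minAreaRect((cast("top",c,.141)[:,:2]*1000).astype(np.float32)),"t",read_t())
E
```

```text
top0 [236 211  14  10  89] [243.07865169 215.34831461] kiln x -0.1680 y -0.0002
top9 [237 221  15   9  99] [243.86868687 224.90909091] kiln x -0.1913 y 0.0011
slab ((628.503173828125, 47.36566925048828), (165.73931884765625, 225.00616455078125), 8.972038269042969) t 82.9333
```

```bash
python3 -c "
from cell import *
print(read_contact_force());close_job()"
```

```text
[-0.51504266  0.82693545  0.51370527]
the job is handed in; nothing more can be done
```

I finished the job in the order asked and handed it in after about 83 s on the robot's clock.

- **Prop:** the white prop is out of the chamber and standing upright on the free end of the ware board.
- **Vases:** three of the four were there. All three stood upright on the chamber floor in the last look before the roof went on; they can't be seen now.
- **Roof:** the slab had been knocked about 3 cm aside, so I measured it again before gripping it. It went over both pins with at most about 1.4 N of sideways force. In the last check its outline at rim height was 165.7 × 225.0 mm at 9.0° yaw, which fits lying flat and fully home. Its centre read about 1.5 mm from the kiln's centre in the top camera, within calibration.
- **Damper:** I pulled the rod 25.5 mm and let go. The top camera measured about 23 mm of travel against the 25 mm nominal, within its error and inside the middle click's capture range. The early part of the pull met up to about 25 N at the wrist, more than the stated 10 N, and eased once the rod was past the click.

No check failed, and the gripper was clear of everything at the end.

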